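Read the coating at the ringed spot of a test panel

ROBOT

A 6-joint arm with a two-finger parallel gripper is mounted at the origin on the work surface; the furniture and walls round the work are solid. World frame = base frame: x ahead of the robot, y to its left, z up, the work surface at z = 0. Lengths are in m, angles in degrees, forces in N, time in s.
With the tool pointing down it reaches from about 0.425 to 0.925 m from the base axis. Payload 12.5 kg.
Tool frame: the origin (TCP) lies between the finger pads, 19 mm behind the fingertips; this is the grasp point; z points along the fingers, y is the line along which they close (so a half turn about z gives the same grasp; the last joint's range is limited). The gripper opens to 85 mm and grips with 20 to 120 N. Pads are 22 mm wide; open, the fingers measure 114 mm over their backs; the gripper's body (76 mm by 85 mm) begins 54 mm behind the grasp point. The pads swing forward as they close: fully open they stand 13 mm farther back than shut.
Start: joints at [-81.051, 28.126, 89.318, -0, 62.55, -6.05], TCP at [0.162, -0.604, 0.25] pointing down, gripper open.
Joint ranges: [-177.58, 177.58], [-47.91, 125.51], [2.72, 160], [-65.01, 245.01], [3.68, 167.84], [-153.87, 153.87]. Speed limits (degrees/s): [127.2, 127.2, 159.86, 180, 180, 180].

INTERFACE

Orientations are given as [roll, pitch, yaw] about the fixed x, y, z axes, in that order (R = Rz(yaw) Ry(pitch) Rx(roll)).
In Python, from station import env, optics, order gives the robot as it stands.
- The arm moves only by the shell command python3 -m crank 'ROWS' [OPENING] [FORCE]. ROWS is JSON, a list of rows, each a list of 2 entries, a list of its own where there are three numbers: the shift along the tool's x, y, z in m, then the turn, a rotation vector about the tool's x, y, z in degrees. A call has 1 to 20 rows; each row is the pose to reach, as a shift and turn from the pose commanded when the call began, along the tool's axes at that moment; what a row does not reach only later rows make up. A row lasts 1/10 s, in which the tool goes at most 50 mm and 8.59 degrees, less where a joint would pass 70% of its speed; a pose out of reach is approached as far as the arm can. A call with a gripper value outside its range is refused whole. OPENING is the finger opening in m, from 0 to 0.0854, set as the call begins (- or left out, the last holds). The fingers move at their own pace and stop on an object; FORCE is the grip in N (left out, the last holds). Time passes only in rows, so rows that repeat a pose let the fingers close. It gives the time, the measured TCP pose, the force, the opening and the grip force at its end, in the units of the state.
- env.state(): the state, without advancing time (a new reading comes with each control period).
- optics.camera(name): name is "side" or "top" or "wrist"; returns a dict with "image" (480x640x3 uint8, red, green, blue), "depth" (480x640 float32, m along the optical axis (not along the pixel's ray), 0 where there is no reading), "camera_matrix" (3x3 intrinsics, pixels), "position" and "orientation" of the camera in the world. Camera axes: x right, y down, z forward; pixel columns grow to the right and rows downward; lengths in m; the calibration is good to about 2 mm. A picture is of the moment at which its call begins.
- order.job_done(): hands the job in; it is judged then, once.
The state is a dict: "t": time; "joint_pos": joint angles; "joint_vel": joint speeds; "joint_efforts": joint torques, N m; "position": TCP position; "orientation": TCP orientation; "contact_force": force on the tool from outside, world axes, zero at the start; "ft_torque": the same for the moment, N m; "opening": finger opening in m; "grip_force": force on a finger pad.
Only numpy, scipy, OpenCV 4.12 (cv2) and the standard library are available. Lean on these libraries where they do the work, as an engineer would, in place of code of your own. Each camera call takes 0.05 s, during which the arm holds its last target. There are 200 camera calls.

TASK

Get the bench readout ready by pressing its keys down fully, one at a time: green to wake it, then yellow to clear the last reading, then blue to start the live reading; leave the red key alone, it erases the stored series. Then take the cordless probe out of its stand and hold it on the red-ringed spot of the sloping panel: foot inside the ring, square to the panel, pushed in lightly just until its flat foot sits on the coating. Finish while still holding it there, and do not disturb the label roll, the dish or the amber bottle.

Things in the scene. Friction and masses are not known exactly. Their poses are not given: they have to be found in the camera images.
- probe: cordless probe, loose, about 125 g, a round pen 138 mm long standing upright in its stand. Origin: centre of its flat foot (lower end); z runs up the probe (yaw means nothing). Steel sleeve 21 mm thick at 0-40 mm, grey collar 24 mm at 40-50 mm, black grip 22 mm thick at 50-124 mm (grip it here, TCP about 102 mm up), blue cap 24 mm thick at 124-136 mm
- tip (a joint): how far the brass measuring tip (8 mm thick) is pushed into the probe's foot, m: 0 out, standing 8 mm proud of the foot; 0.008 level with the foot, which then sits on the surface; stop at 0.0085. Spring: moves from 1 N, 4.2 N when level
- stand: fixed round stand of the probe, foot 72 mm across, with a grey socket tube 38 mm outside and 25 mm inside diameter, 54 mm high. Origin: centre of its underside, on the bench; z up. The probe's foot rests 18 mm above the bench, 36 mm deep in the socket; it lifts out straight up
- readout: fixed bench readout, light grey, 150 mm deep, 114 mm wide. Origin: centre of its underside on the bench; x points to the rear (display), y to its left, z up. Flat dark deck 34 mm above the bench with four keys in a square 42 mm apart, 8 mm proud of the deck; behind them a tilted display, up to 65 mm above the bench
- key_green_top (a point): centre of the top of the green key (disc 21 mm across) of the readout, front left (nearest the user, left). x axis points to the display, y to the left, z up
- key_yellow_top (a point): centre of the top of the yellow key (disc 21 mm across) of the readout, front right. x axis points to the display, y to the left, z up
- key_blue_top (a point): centre of the top of the blue key (disc 21 mm across) of the readout, back left, next to the display. x axis points to the display, y to the left, z up
- key_red_top (a point): centre of the top of the red key (disc 21 mm across) of the readout, back right, next to the display; not to be pressed. x axis points to the display, y to the left, z up
- key_green (a joint): travel of the green key, m: 0 up, 0.004 fully down; springs back; starts to move at 1 N, 4 N at full travel; counts as pressed beyond 0.003. Goes straight down
- key_yellow (a joint): travel of the yellow key, m: 0 up, 0.004 fully down; springs back; starts to move at 1 N, 4 N at full travel; counts as pressed beyond 0.003. Goes straight down
- key_blue (a joint): travel of the blue key, m: 0 up, 0.004 fully down; springs back; starts to move at 1 N, 4 N at full travel; counts as pressed beyond 0.003. Goes straight down
- key_red (a joint): travel of the red key, m: 0 up, 0.004 fully down; springs back; starts to move at 1 N, 4 N at full travel; counts as pressed beyond 0.003. Goes straight down
- panel_rest: fixed aluminium rest with a clamped slate-grey coated panel, 100 mm (up the slope) by 150 mm (along y), rising towards the rest's +x at 0.26 rad (15 deg). Origin: under its middle, on the bench, z up; the panel surface is 50 mm up along the middle line, where the rings lie. Lip 4 mm proud at the low edge, two clips 5 mm proud at the high corners
- spot_red (a point): centre of the red ring drawn on the panel, on its surface; ring line 36 mm in diameter, 2 mm wide, small red cross in the centre. z axis points out of the panel, square to it; x up the slope, y along the panel. A white and a yellow ring lie in the same row, 46 mm apart; which of the three places is red changes
- label_roll: white label roll, 58 mm across, 26 mm high, loose bystander. Origin: centre of its underside
- petri_1: Petri dish, 69 mm across, 15 mm high, loose bystander. Origin: centre of its underside
- reagent_amber: amber bottle, 48 mm across, 95 mm high, loose bystander. Origin: centre of its underside

How it is judged:
By the outcome, as a careful person would: the job done as asked, in the order asked, and still so for the second after the job is handed in, while the arm keeps its last pose, push and grip.
It also fails if it takes over 64 s, if anything falls off the work surface, if the arm or the gripper's body presses on something with over 40 N, if the wrist force passes 120 N, or if a joint passes its speed limit or range.

## Working session

There is one attempt and no reset: what is moved stays moved. The work goes in short steps, Python scripts to look and compute and a shell command to move; the robot and the scene stay as the last step left them, time stands still between calls to the robot, and variables do not carry over. Pictures are saved under pics/ and viewed, at most 10 in all, crops included, and the job is handed in when it is done.

```bash
mkdir -p pics; ls
python3 - <<'E'
from station import env, optics, order
import cv2,numpy as np
for n in ("top","side"):
    c=optics.camera(n); cv2.imwrite(f"pics/{n}0.png",c["image"][:,:,::-1]); np.savez(f"pics/{n}0.npz",**c)
    print(n,c["position"],c["orientation"],c["camera_matrix"])
print(env.state())
E
```

```text
pics
top [ 0.40724824 -0.18393747  1.10601966] [-172.48900409    0.7897428   -90.45465898] [[594.510985     0.         314.60914688]
 [  0.         594.510985   237.20797841]
 [  0.           0.           1.        ]]
side [0.46307884 0.56923862 0.46706856] [-117.75336789    0.93282011 -177.02774347] [[434.95383396   0.         325.88588317]
 [  0.         434.95383396 240.39227644]
 [  0.           0.           1.        ]]
{'t': 0.1, 'joint_pos': array([-8.10511159e+01,  2.81600474e+01,  8.93460352e+01,  9.42036000e-04,
        6.25505210e+01, -6.05010701e+00]), 'joint_vel': array([-0.0180767 , -0.11717161, -0.07756418,  0.10251265, -0.0368128 ,
        0.00393143]), 'joint_efforts': array([ 3.02568566e-03, -6.19448304e+01, -2.62024444e+01, -7.34169180e-05,
        2.95453487e-03,  1.64852239e-06]), 'position': array([ 0.16175182, -0.60351967,  0.24949678]), 'orientation': array([-1.79943800e+02, -6.79682098e-03,  1.49985531e+01]), 'contact_force': array([ 0.55387492, -0.04444552,  0.2043582 ]), 'ft_torque': array([ 0.00368352, -0.06087039,  0.0134954 ]), 'grip_force': 0.0, 'opening': 0.08534801502481214}
```

View pics/top0.png

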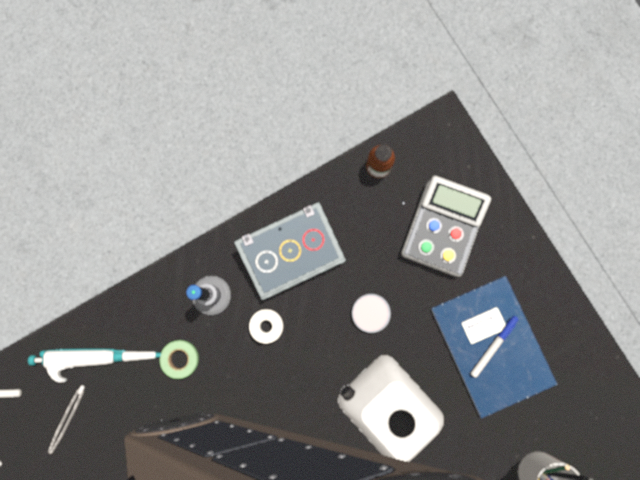

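View pics/side0.png

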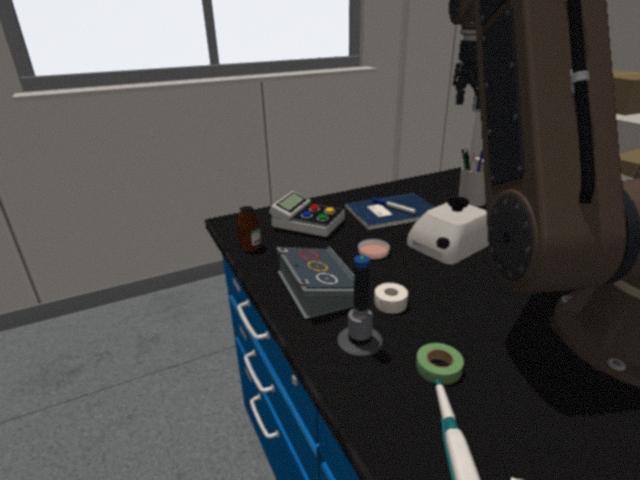

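Top view: green key (426,247), yellow (448,255), blue (434,226), red (456,234); red ring (313,240), yellow ring (290,251), white ring (266,262); probe cap (194,292), stand foot about (210,295). The side view confirms the layout, with the probe upright in its stand.

```bash
cat > h.py <<'E'
import numpy as np,cv2
from scipy.spatial.transform import Rotation as R
def ray(c,uv):
    K=c["camera_matrix"];M=R.from_euler('xyz',c["orientation"],degrees=True).as_matrix()
    return M@np.array([(uv[0]-K[0,2])/K[0,0],(uv[1]-K[1,2])/K[1,1],1])
def at_z(c,uv,z):
    d=ray(c,uv);return c["position"]+d*(z-c["position"][2])/d[2]
def at_d(c,uv,r=1):
    u,v=np.round(uv).astype(int);p=c["depth"][v-r:v+r+1,u-r:u+r+1];return c["position"]+ray(c,uv)*np.median(p[p>0])
def blob(c,lo,hi,box):
    x0,y0,x1,y1=box
    hsv=cv2.cvtColor(np.ascontiguousarray(c["image"]),cv2.COLOR_RGB2HSV)[y0:y1,x0:x1]
    m=cv2.inRange(hsv,np.array(lo),np.array(hi));n,l,s,ce=cv2.connectedComponentsWithStats(m)
    i=1+np.argmax(s[1:,4]);return ce[i]+[x0,y0],s[i]
E
python3 - <<'E'
from h import *
np.set_printoptions(precision=4,suppress=True)
t=dict(np.load("pics/top0.npz"));s=dict(np.load("pics/side0.npz"))
B=dict(green=((45,90,60),(85,255,255),(415,236,438,258)),yellow=((20,90,60),(35,255,255),(437,244,460,266)),blue=((100,90,60),(130,255,255),(422,215,445,238)),
 cap=((95,120,60),(125,255,255),(180,280,215,305)))
for k,b in B.items():
    uv,st=blob(t,*b);z=.156 if k=="cap" else .042
    print(k,uv,st[2:],at_z(t,uv,z),at_d(t,uv))
uv,_=blob(t,(0,90,60),(10,255,255),(445,224,468,245));print("red",uv,at_z(t,uv,.042))
hsv=cv2.cvtColor(t["image"],cv2.COLOR_RGB2HSV)
def ring(lo,hi,box):
    x0,y0,x1,y1=box;m=cv2.inRange(hsv[y0:y1,x0:x1],np.array(lo),np.array(hi));p=cv2.findNonZero(m)
    h=cv2.convexHull(p);e=cv2.fitEllipse(h);return np.array(e[0])+[x0,y0],e[1]
for k,a in dict(red=((165,60,60),(180,255,255),(295,222,332,258)),red2=((0,70,60),(10,255,255),(295,222,332,258)),yellow=((15,100,60),(35,255,255),(275,235,302,268)),white=((0,0,150),(180,60,255),(250,246,279,278))).items():
    try:
        uv,e=ring(*a);print("ring",k,uv,e,at_z(t,uv,.05),at_d(t,uv))
    except Exception as ex: print(k,"fail")
# panel plane by depth in the ring area
P=np.array([at_d(t,(u,v),0) for u in range(262,322,3) for v in range(225,275,3) if cv2.pointPolygonTest(np.array([[245,243],[318,213],[338,255],[265,288]],np.float32),(u,v),False)>0])
A=np.c_[P[:,:2],np.ones(len(P))];co=np.linalg.lstsq(A,P[:,2],rcond=None)[0];r=P[:,2]-A@co
n=np.array([-co[0],-co[1],1]);n/=np.linalg.norm(n);print("plane",co,r.std(),n,np.degrees(np.arccos(n[2])),"az upslope",np.degrees(np.arctan2(-n[1],-n[0])))
uv,st=blob(s,(100,120,40),(125,255,255),(345,248,380,275));print("cap side",uv,st,at_z(s,uv,.148),at_d(s,uv))
for n_,uv in dict(bottle=(380,160),petri=(371,313),roll=(266,327),mixer=(392,410)).items(): print(n_,at_d(t,uv,3))
print(at_z(t,(212,295),0.005), t["depth"][290:300,190:200].mean())
E
```

```text
green [425.8387 247.2097] [ 9  9 62] [ 0.5276 -0.3701  0.042 ] [ 0.5278 -0.3704  0.0404]
yellow [445.9412 257.2941] [ 9  8 34] [ 0.5091 -0.4054  0.042 ] [ 0.5093 -0.4059  0.0398]
blue [433.3768 225.7681] [10  9 69] [ 0.5664 -0.3849  0.042 ] [ 0.5666 -0.3851  0.0409]
cap [193.7651 291.9217] [ 16  14 166] [0.4464 0.0219 0.156 ] [0.4465 0.0225 0.1533]
red [455.3026 233.5789] [ 0.5518 -0.4238  0.042 ]
ring red [312.8937 239.4406] (22.295896530151367, 22.60368537902832) [ 0.5426 -0.1674  0.05  ] [ 0.5428 -0.1674  0.0486]
red2 fail
ring yellow [289.7787 250.2292] (19.92447280883789, 20.795146942138672) [ 0.5236 -0.1259  0.05  ] [ 0.5236 -0.1259  0.0501]
ring white [264.2421 261.0086] (34.49814224243164, 51.37400817871094) [ 0.5046 -0.0803  0.05  ] [ 0.5047 -0.0802  0.0497]
 ** On entry to DLASCL parameter number  4 had an illegal value
 ** On entry to DLASCL parameter number  4 had an illegal value
  return _methods._mean(a, axis=axis, dtype=dtype,
  ret = ret.dtype.type(ret / rcount)
Traceback (most recent call last):
numpy.linalg.LinAlgError: SVD did not converge in Linear Least Squares
```

Run:
```python
from h import *
np.set_printoptions(precision=4,suppress=True)
t=dict(np.load("pics/top0.npz"));s=dict(np.load("pics/side0.npz"))
poly=np.array([[250,245],[316,217],[334,253],[268,284]],np.float32)
P=np.array([at_d(t,(u,v),0) for u in range(250,336) for v in range(215,286) if t["depth"][v,u]>0 and cv2.pointPolygonTest(poly,(u,v),False)>0])
A=np.c_[P[:,:2],np.ones(len(P))]
for _ in range(3):
    co=np.linalg.lstsq(A,P[:,2],rcond=None)[0];r=P[:,2]-A@co;k=abs(r)<.004;P,A=P[k],A[k]
n=np.array([-co[0],-co[1],1]);n/=np.linalg.norm(n);print("plane",co,r.std(),len(P),n,np.degrees(np.arccos(n[2])),"az",np.degrees(np.arctan2(-n[1],-n[0])), "z@red",co@[.5426,-.1674,1])
uv,st=blob(s,(100,120,40),(125,255,255),(345,248,380,275));print("cap side",uv,st,at_z(s,uv,.148))
for n_,uv in dict(bottle=(380,160),petri=(371,313),roll=(266,340),mixer=(392,410),tape=(165,350)).items(): print(n_,at_d(t,uv,3))
hsv=cv2.cvtColor(s["image"],cv2.COLOR_RGB2HSV)
m=cv2.inRange(hsv[225:300,265:360],np.array((165,60,40)),np.array((180,255,255)))
p=cv2.findNonZero(m);print("side red px",len(p));e=cv2.fitEllipse(cv2.convexHull(p));c=np.array(e[0])+[265,225];print(c,e[1],at_z(s,c,.05))
cp,_=blob(t,(20,50,60),(35,255,255),(437,244,460,266))
for k,b in dict(green=((45,90,40),(85,255,255),(310,208,332,226)),blue=((100,90,40),(130,255,255),(300,206,316,222)),yellow=((15,90,40),(38,255,255),(322,202,340,220))).items():
    try: uv,st=blob(s,*b);print(k,uv,st,at_z(s,uv,.040))
    except Exception as ex: print(k,ex)
```

```text
plane [ 0.2414  0.1083 -0.0634] 0.0017728421778313071 2863 [-0.2333 -0.1047  0.9667] 14.817334879508662 az 24.159635212761476 z@red 0.04940213773879265
cap side [360.8421 261.7018] [  8   7  17  14 171] [0.446  0.0285 0.148 ]
bottle [ 0.6761 -0.2864  0.0919]
petri [ 0.4112 -0.2715  0.0146]
roll [ 0.3646 -0.0813  0.024 ]
mixer [ 0.2496 -0.2982  0.0794]
tape [0.3478 0.1021 0.0174]
side red px 98
[308.8812 254.6104] (9.492772102355957, 20.81951904296875) [ 0.5409 -0.1622  0.05  ]
green [321.9111 215.6   ] [ 7  5 10  6 45] [ 0.5281 -0.3666  0.04  ]
blue [305.9608 212.8039] [ 1  4 11  7 51] [ 0.5674 -0.3821  0.04  ]
yellow [329.3276 209.2759] [ 2  4 11  8 58] [ 0.5122 -0.404   0.04  ]
```

```bash
cat >> h.py <<'E'
def togo(p,Rt):
    from station import env
    s=env.state();M=R.from_euler('xyz',s["orientation"],degrees=True)
    if Rt is None: Rt=M
    print("t",round(s["t"],2),"pos",s["position"].round(4),"rpy",s["orientation"].round(2),"F",s["contact_force"].round(1),"op",round(s["opening"],4))
    print("shift",M.inv().apply(np.array(p)-s["position"]).round(4),"turn",(M.inv()*Rt).as_rotvec(degrees=True).round(2))
def down(yaw): return R.from_euler('xyz',[180,0,yaw],degrees=True)
E
python3 -c "
from h import *
togo([.5276,-.3695,.14],down(-20.8))"
```

```text
t 0.1 pos [ 0.1618 -0.6035  0.2495] rpy [-1.7994e+02 -1.0000e-02  1.5000e+01] F [ 0.6 -0.   0.2] op 0.0853
shift [ 0.4139 -0.1313  0.1097] turn [-6.00e-02  1.00e-02  3.58e+01]
```

```bash
python3 -m crank '[[[0.20,-0.065,0],[0,0,18]],[[0.20,-0.065,0],[0,0,18]],[[0.20,-0.065,0],[0,0,18]],[[0.20,-0.065,0],[0,0,18]],[[0.20,-0.065,0],[0,0,18]],[[0.414,-0.131,0.09],[0,0,35.8]],[[0.414,-0.131,0.09],[0,0,35.8]],[[0.414,-0.131,0.09],[0,0,35.8]],[[0.414,-0.131,0.09],[0,0,35.8]],[[0.414,-0.131,0.09],[0,0,35.8]],[[0.414,-0.131,0.09],[0,0,35.8]],[[0.414,-0.131,0.09],[0,0,35.8]],[[0.414,-0.131,0.09],[0,0,35.8]]]' 0
python3 - <<'E'
from h import *
from station import optics
np.set_printoptions(precision=4,suppress=True)
w=optics.camera("wrist");cv2.imwrite("pics/w1.png",w["image"][:,:,::-1]);np.savez("pics/w1.npz",**w)
print(w["position"],w["orientation"])
togo([.5276,-.3695,.08],down(-20.8))
E
```

```text
t: 1.4
position: [0.5271, -0.3708, 0.1602]
orientation: [180.0, -0.0, -20.8]
contact_force: [-0.6, 0.1, 0.0]
opening: 0.0002
grip_force: 0.0
[ 0.5949 -0.3977  0.2843] [ 163.3229   -0.013  -110.8188]
t 1.45 pos [ 0.527  -0.3711  0.1605] rpy [179.98  -0.03 -20.87] F [ 0.3 -0.1 -0.7] op 0.0001
shift [ 0.     -0.0017  0.0805] turn [ 0.02 -0.03 -0.07]
```

View pics/w1.png

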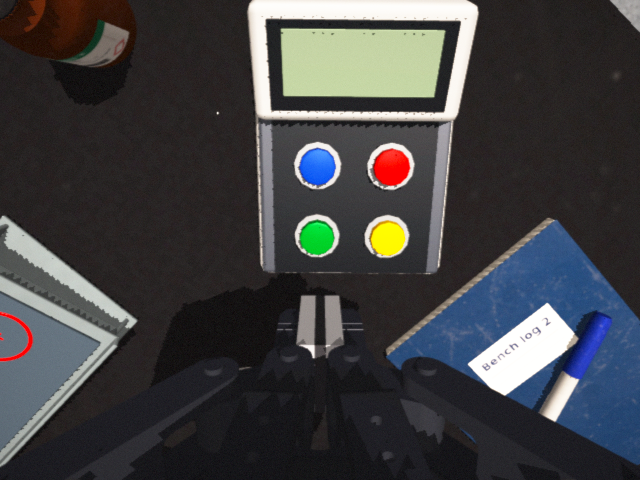

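The wrist view shows blue (318,166), red (391,166), green (317,236) and yellow (386,237), with the closed fingers at (320,325).

Run:
```python
from h import *
np.set_printoptions(precision=4,suppress=True)
w=dict(np.load("pics/w1.npz"))
B=dict(green=((45,120,60),(85,255,255),(290,210,345,260)),yellow=((20,120,60),(35,255,255),(360,210,415,265)),blue=((100,120,60),(130,255,255),(290,140,345,190)),red=((0,120,60),(8,255,255),(360,140,420,190)))
for k,b in B.items():
    uv,st=blob(w,*b);print(k,uv,st[2:],at_z(w,uv,.042),at_d(w,uv))
```

```text
green [316.5617 237.2033] [ 34  35 915] [ 0.5285 -0.3705  0.042 ] [ 0.5286 -0.3705  0.0422]
yellow [387.1184 237.6992] [ 35  36 954] [ 0.5135 -0.4092  0.042 ] [ 0.5135 -0.4092  0.042 ]
blue [317.1701 166.3001] [  37   37 1023] [ 0.5671 -0.3856  0.042 ] [ 0.5671 -0.3857  0.0422]
red [391.0708 166.9755] [  37   37 1060] [ 0.552  -0.4242  0.042 ] [ 0.552  -0.4242  0.042 ]
```

```bash
python3 -m crank '[[[0.001,-0.001,0.05],[0,0,0]],[[0.001,-0.001,0.085],[0,0,0]],[[0.001,-0.001,0.095],[0,0,0]],[[0.001,-0.001,0.099],[0,0,0]],[[0.001,-0.001,0.101],[0,0,0]],[[0.001,-0.001,0.102],[0,0,0]],[[0.001,-0.001,0.102],[0,0,0]],[[0.001,-0.001,0.102],[0,0,0]]]'
```

```text
t: 2.25
position: [0.5296, -0.3699, 0.0592]
orientation: [179.9, -0.1, -20.8]
contact_force: [-0.0, -1.5, 1.0]
opening: -0.0002
grip_force: 1.0
```

```bash
python3 -m crank '[[[0,0,0.002],[0,0,0]],[[0,0,0.002],[0,0,0]],[[0,0,0.002],[0,0,0]]]'; python3 -m crank '[[[0,0,0.0015],[0,0,0]],[[0,0,0.0015],[0,0,0]],[[0,0,0.0015],[0,0,0]]]'
```

```text
t: 2.55
position: [0.5295, -0.3699, 0.0567]
orientation: [180.0, -0.1, -20.8]
contact_force: [0.1, -2.2, 6.2]
opening: 0.0003
grip_force: 3.2
t: 2.85
position: [0.5296, -0.37, 0.0565]
orientation: [179.9, -0.1, -20.8]
contact_force: [-3.9, 0.7, 18.7]
opening: -0.0005
grip_force: 9.1
```

```bash
python3 -m crank '[[[0,0,-0.025],[0,0,0]],[[0,0,-0.025],[0,0,0]],[[0,0.0415,-0.025],[0,0,0]],[[0,0.0415,-0.025],[0,0,0]],[[0,0.0415,-0.025],[0,0,0]],[[0,0.0415,-0.010],[0,0,0]],[[0,0.0415,-0.005],[0,0,0]],[[0,0.0415,-0.003],[0,0,0]],[[0,0.0415,-0.001],[0,0,0]],[[0,0.0415,-0.0005],[0,0,0]],[[0,0.0415,-0.0005],[0,0,0]],[[0,0.0415,-0.0005],[0,0,0]]]'
```

```text
t: 4.05
position: [0.5142, -0.4072, 0.0564]
orientation: [-180.0, 0.1, -20.8]
contact_force: [-6.3, 5.6, 20.7]
opening: 0.0001
grip_force: 10.2
```

```bash
python3 -m crank '[[[0,0,-0.03],[0,0,0]],[[0,0,-0.03],[0,0,0]],[[0.0415,-0.0425,-0.03],[0,0,0]],[[0.0415,-0.0425,-0.03],[0,0,0]],[[0.0415,-0.0425,-0.03],[0,0,0]],[[0.0415,-0.0425,-0.010],[0,0,0]],[[0.0415,-0.0425,-0.005],[0,0,0]],[[0.0415,-0.0425,-0.003],[0,0,0]],[[0.0415,-0.0425,-0.001],[0,0,0]],[[0.0415,-0.0425,0],[0,0,0]],[[0.0415,-0.0425,0],[0,0,0]],[[0.0415,-0.0425,0],[0,0,0]]]'
```

```text
t: 5.25
position: [0.5674, -0.3834, 0.0566]
orientation: [180.0, 0.0, -20.8]
contact_force: [-6.3, 4.2, 12.5]
opening: -0.0002
grip_force: 6.2
```

```bash
python3 -m crank '[[[0,0,-0.05],[0,0,0]],[[0,0,-0.10],[0,0,0]],[[0,0,-0.15],[0,0,0]],[[0,0,-0.20],[0,0,0]],[[0,0,-0.20],[0,0,0]],[[0,0,-0.20],[0,0,0]]]' 0.0854
python3 - <<'E'
from h import *
from station import optics
w=optics.camera("wrist");cv2.imwrite("pics/w2.png",w["image"][:300,:,::-1])
togo([.446,.025,.28],down(24.4))
E
```

```text
t: 5.85
position: [0.568, -0.3836, 0.2565]
orientation: [179.9, -0.2, -20.8]
contact_force: [-0.9, 0.1, -0.8]
opening: 0.0847
grip_force: 0.0
t 5.9 pos [ 0.5677 -0.3833  0.2549] rpy [179.99   0.   -20.82] F [-0.8 -0.4 -1.3] op 0.0855
shift [-0.2589 -0.3384 -0.0252] turn [ 1.000e-02  0.000e+00 -4.522e+01]
```

View pics/w2.png

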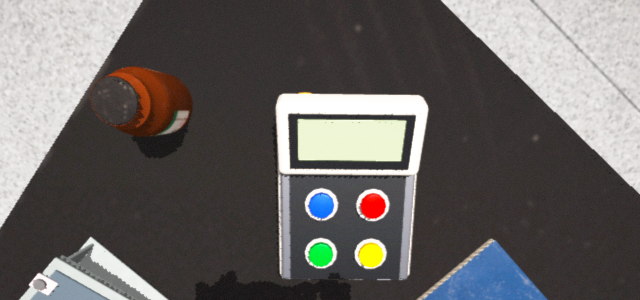

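The display (355,137) has lost the row of dots it showed before and the keys (320,205), (372,205), (320,254), (371,254) are all back up. Next, the probe.

```bash
python3 -m crank '[[[0,0,-0.04],[0,0,0]],[[-0.259,-0.338,-0.045],[0,0,-45.2]],[[-0.259,-0.338,-0.045],[0,0,-45.2]],[[-0.259,-0.338,-0.045],[0,0,-45.2]],[[-0.259,-0.338,-0.045],[0,0,-45.2]],[[-0.259,-0.338,-0.045],[0,0,-45.2]],[[-0.259,-0.338,-0.045],[0,0,-45.2]],[[-0.259,-0.338,-0.045],[0,0,-45.2]],[[-0.259,-0.338,-0.045],[0,0,-45.2]],[[-0.259,-0.338,-0.045],[0,0,-45.2]],[[-0.259,-0.338,-0.045],[0,0,-45.2]],[[-0.259,-0.338,-0.045],[0,0,-45.2]],[[-0.259,-0.338,-0.045],[0,0,-45.2]]]'
python3 - <<'E'
from h import *
from station import optics
w=optics.camera("wrist");cv2.imwrite("pics/w3.png",w["image"][:,:,::-1]);np.savez("pics/w3.npz",**w)
togo([.446,.025,.2],down(24.4))
E
```

```text
t: 7.2
position: [0.4463, 0.0239, 0.2993]
orientation: [-180.0, 0.1, 24.4]
contact_force: [0.6, 0.1, -0.3]
opening: 0.0853
grip_force: 0.0
t 7.25 pos [0.4464 0.0238 0.2994] rpy [-1.7998e+02  6.0000e-02  2.4330e+01] F [ 0.1 -0.6 -0.7] op 0.0854
shift [ 0.0002 -0.0012  0.0994] turn [-0.02  0.06 -0.07]
```

View pics/w3.png

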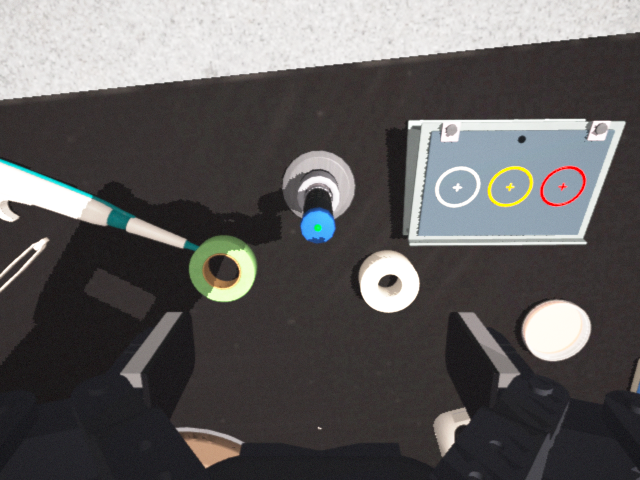

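Cap at (318,226), stand foot centre (319,185), crosses: white (457,187), yellow (510,186), red (564,186); panel edges run parallel to the image rows, so the yaw agrees.

Run:
```python
from h import *
np.set_printoptions(precision=4,suppress=True)
w=dict(np.load("pics/w3.npz"))
uv,st=blob(w,(95,120,40),(125,255,255),(290,200,350,250))
hsv=cv2.cvtColor(w["image"],cv2.COLOR_RGB2HSV)
m=cv2.inRange(hsv[200:250,290:350],np.array((40,120,40)),np.array((130,255,255)));(x,y),r=cv2.minEnclosingCircle(cv2.findNonZero(m))
c=np.array([x+290,y+200]);print("cap",c,r,at_z(w,c,.155),at_d(w,c))
g,_=blob(w,(45,120,40),(85,255,255),(300,215,335,240));print("cap dot",g,at_z(w,g,.156))
Rg=[]
for k,lo,hi,box in (("red",(0,120,60),(8,255,255),(535,155,595,215)),("yellow",(22,120,60),(35,255,255),(480,155,538,215)),("white",(0,0,170),(180,50,255),(430,160,483,213))):
    x0,y0,x1,y1=box;h=cv2.convexHull(cv2.findNonZero(cv2.inRange(hsv[y0:y1,x0:x1],np.array(lo),np.array(hi))))
    e=cv2.fitEllipse(h);c=np.array(e[0])+[x0,y0];p=at_z(w,c,.05);Rg.append(p);print(k,c,e[1],p,at_d(w,c+[5,5],2))
d=Rg[2]-Rg[0];print("row az",np.degrees(np.arctan2(d[1],d[0]))-90,np.linalg.norm(d))
# stand foot: bright grey disc
poly=np.array([[430,135],[590,135],[575,230],[425,230]],np.float32)
P=np.array([at_d(w,(u,v),0) for u in range(425,590,2) for v in range(135,230,2) if w["depth"][v,u]>0 and cv2.pointPolygonTest(poly,(u,v),False)>0])
A=np.c_[P[:,:2],np.ones(len(P))]
for _ in range(3):
    co=np.linalg.lstsq(A,P[:,2],rcond=None)[0];r=P[:,2]-A@co;k=abs(r)<.003;P,A=P[k],A[k]
n=np.array([-co[0],-co[1],1]);n/=np.linalg.norm(n);print(n,np.degrees(np.arccos(n[2])),"az",np.degrees(np.arctan2(-n[1],-n[0])),"z@red",co@[*Rg[0][:2],1],len(P))
```

```text
cap [317.3518 224.9459] 18.35120964050293 [0.4468 0.0252 0.155 ] [0.4469 0.0252 0.1554]
cap dot [317.2821 227.3077] [0.4455 0.0247 0.156 ]
red [562.678  185.6648] (34.60531997680664, 47.777976989746094) [ 0.5419 -0.1665  0.05  ] [ 0.5401 -0.1736  0.049 ]
yellow [509.7939 186.0054] (37.00299835205078, 47.69583511352539) [ 0.5226 -0.1246  0.05  ] [ 0.5206 -0.1316  0.0485]Traceback (most recent call last):
  File "<stdin>", line 12, in <module>
cv2.error: OpenCV(4.12.0) /io/opencv/modules/imgproc/src/shapedescr.cpp:361: error: (-201:Incorrect size of input array) There should be at least 5 points to fit the ellipse in function 'fitEllipseNoDirect'
```

```bash
python3 -m crank '[[[0,-0.001,0.05],[0,0,0]],[[0,-0.001,0.10],[0,0,0]],[[0,-0.001,0.14],[0,0,0]],[[0,-0.001,0.165],[0,0,0]],[[0,-0.001,0.179],[0,0,0]],[[0,-0.001,0.179],[0,0,0]],[[0,-0.001,0.179],[0,0,0]]]'
python3 -m crank '[[[0,0,0],[0,0,0]],[[0,0,0],[0,0,0]],[[0,0,0],[0,0,0]],[[0,0,0],[0,0,0]],[[0,0,0],[0,0,0]],[[0,0,0],[0,0,0]],[[0,0,0],[0,0,0]],[[0,0,0],[0,0,0]],[[0,0,0],[0,0,0]],[[0,0,0],[0,0,0]]]' 0 45
```

```text
t: 7.95
position: [0.446, 0.025, 0.121]
orientation: [-180.0, 0.0, 24.3]
contact_force: [0.2, -0.4, 0.4]
opening: 0.0853
grip_force: 0.0
t: 8.95
position: [0.446, 0.0256, 0.1214]
orientation: [180.0, -0.0, 24.4]
contact_force: [-0.5, 0.5, 6.5]
opening: 0.0211
grip_force: 43.7
```

```bash
python3 -m crank '[[[0,0,-0.01],[0,0,0]],[[0,0,-0.03],[0,0,0]],[[0,0,-0.06],[0,0,0]],[[0,0,-0.10],[0,0,0]],[[0,0,-0.14],[0,0,0]],[[0,0,-0.14],[0,0,0]],[[0,0,-0.14],[0,0,0]],[[0,0,-0.14],[0,0,0]]]'
python3 - <<'E'
from h import *
from station import optics
for n in("side","wrist"):
    w=optics.camera(n);np.savez(f"pics/{n}4.npz",**w)
    im=w["image"][:,:,::-1]
    if n=="side": cv2.imwrite("pics/s4.png",cv2.resize(im[100:340,240:480],(600,600),interpolation=cv2.INTER_CUBIC))
    else: cv2.imwrite("pics/w4.png",im)
az=np.radians(24.5);n=np.array([-np.sin(np.radians(15))*np.cos(az),-np.sin(np.radians(15))*np.sin(az),np.cos(np.radians(15))])
x=np.array([np.cos(np.radians(15))*np.cos(az),np.cos(np.radians(15))*np.sin(az),np.sin(np.radians(15))])
Rt=R.from_matrix(np.c_[x,np.cross(-n,x),-n])
print(Rt.as_euler('xyz',degrees=True))
togo(np.array([.542,-.167,.0495])+n*(.103+.05),Rt)
E
```

```text
t: 9.75
position: [0.445, 0.0257, 0.2601]
orientation: [-180.0, 0.1, 24.4]
contact_force: [0.2, -0.6, -1.7]
opening: 0.0212
grip_force: 44.2
[180.  -15.   24.5]
t 9.85 pos [0.4452 0.0256 0.2598] rpy [-1.7993e+02  1.3000e-01  2.4400e+01] F [ 0.2  0.2 -1.2] op 0.0208
shift [-0.0309  0.2155  0.0624] turn [-0.05 15.13 -0.11]
```

View pics/s4.png

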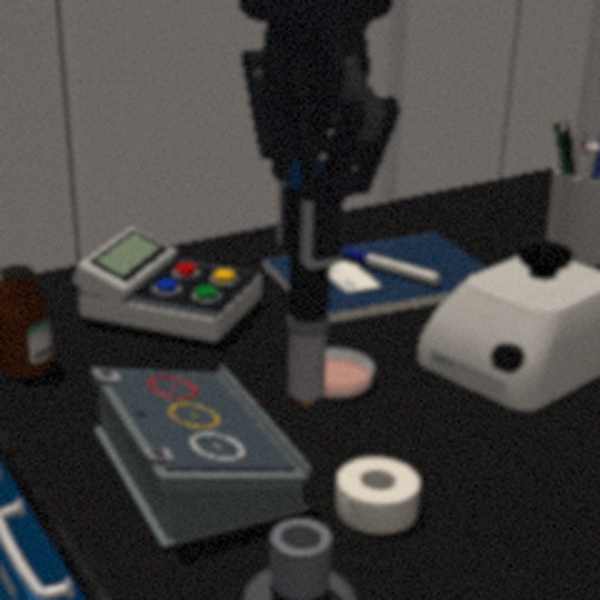

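View pics/w4.png

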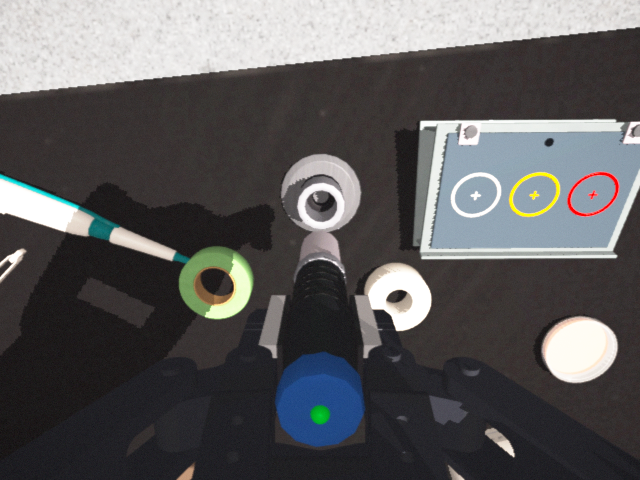

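The probe hangs nearly straight in the fingers: wrist view has cap (320,398) and sleeve end (322,240); side crop has sleeve end (306,395) with the brass tip below it. I'll check the tilt and foot position numerically.

Run:
```python
from h import *
np.set_printoptions(precision=1,suppress=True)
T=R.from_euler('xyz',[180,0.1,24.4],degrees=True);p=np.array([.4452,.0256,.2599])
def proj(c,X):
    q=R.from_euler('xyz',c["orientation"],degrees=True).inv().apply(X-c["position"]);K=c["camera_matrix"]
    return np.c_[q[:,0]/q[:,2]*K[0,0]+K[0,2],q[:,1]/q[:,2]*K[1,1]+K[1,2]]
a=np.linspace(0,2*np.pi,24,endpoint=False)
def circ(r,z,dx=0): return p+T.apply(np.c_[r*np.cos(a)+dx,r*np.sin(a),np.full(24,z)])
for n in("side","wrist"):
    c=dict(np.load(f"pics/{n}4.npz"));im=np.ascontiguousarray(c["image"][:,:,::-1])
    S=3;box=(300,120,390,270) if n=="side" else (240,210,400,460)
    if n=="side": S=4
    x0,y0,x1,y1=box;big=cv2.resize(im[y0:y1,x0:x1],None,fx=S,fy=S,interpolation=cv2.INTER_CUBIC)
    if n=="side": big=cv2.convertScaleAbs(big,alpha=2)
    for r,z,col in((.0105,.103,(0,255,255)),(.012,.053,(0,255,0)),(.012,-.035,(255,0,255)),(.004,.111,(0,128,255))):
        q=proj(c,circ(r,z));cv2.polylines(big,[np.int32((q-[x0,y0]+.5)*S)],True,col,1)
    cv2.imwrite(f"pics/o_{n}.png",big)
a_=cv2.imread("pics/o_side.png");b=cv2.imread("pics/o_wrist.png");h=600
o=np.zeros((600,800,3),np.uint8);o[:,:360]=a_[:600,:360];b=cv2.resize(b,(384,600));o[:,400:784]=b
cv2.imwrite("pics/o5.png",o)
```

```text
(no output)
```

View pics/o5.png

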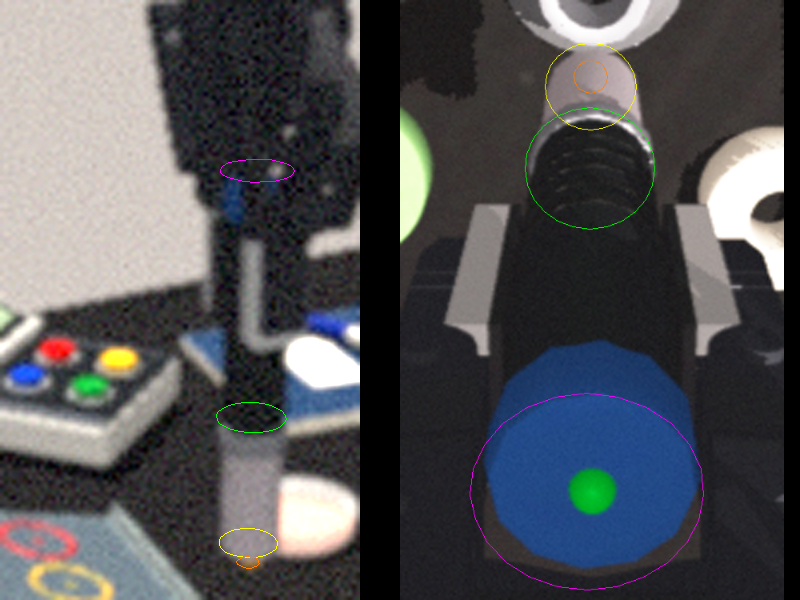

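Run:
```python
from h import *
from scipy.optimize import least_squares
np.set_printoptions(precision=4,suppress=True)
T=R.from_euler('xyz',[180,0.1,24.4],degrees=True);p=np.array([.4452,.0256,.2599])
def cloud(n,box):
    c=dict(np.load(f"pics/{n}4.npz"));x0,y0,x1,y1=box
    U=[(u,v) for v in range(y0,y1) for u in range(x0,x1) if c["depth"][v,u]>0]
    P=np.array([c["position"]+ray(c,q)*c["depth"][q[1],q[0]] for q in U]);return T.inv().apply(P-p)
for n,box in(("wrist",(270,215,370,460)),("side",(345,160,378,265))):
    Q=cloud(n,box);Q=Q[(np.hypot(Q[:,0],Q[:,1])<.022)]
    print(n,len(Q),"z range",Q[:,2].min(),np.percentile(Q[:,2],[1,99]),Q[:,2].max())
    C=[]
    for z in np.arange(-.04,.115,.01):
        q=Q[(Q[:,2]>z)&(Q[:,2]<z+.01)]
        if len(q)<15: continue
        r=.012 if z<-.022 else .011 if z<.05 else .0105
        f=least_squares(lambda c:np.hypot(q[:,0]-c[0],q[:,1]-c[1])-r,[0,0],loss="soft_l1",f_scale=.0005)
        C.append([z+.005,*f.x,len(q),np.sqrt(np.mean(f.fun**2))*1e3])
    print(np.array(C))
```

```text
wrist 18765 z range -0.06028948109004509 [-0.0587  0.2066] 0.22787534123841696
[[  -0.035    -0.0053    0.0004 5533.        4.8568]
 [  -0.025    -0.0018    0.0005 2164.        1.3549]
 [  -0.015    -0.0007    0.0005 2349.        2.885 ]
 [  -0.005    -0.0009    0.0005 1599.        3.4162]
 [   0.005    -0.0008    0.0004 1389.        3.8866]
 [   0.015    -0.0009    0.0004  965.        3.3678]
 [   0.025    -0.0012    0.0004  543.        0.2325]
 [   0.035    -0.0011    0.0004  503.        0.2247]
 [   0.045    -0.0011    0.0004  370.        0.2089]
 [   0.055    -0.0002    0.0003  481.        0.4875]
 [   0.065    -0.001     0.0004  126.        0.7194]
 [   0.075    -0.0015    0.0003  235.        0.1972]
 [   0.085    -0.0015    0.0003  215.        0.2109]
 [   0.095    -0.0015    0.0003  190.        0.1814]
 [   0.105    -0.0016    0.0003   42.        0.1836]]
side 1512 z range -0.04457657680581203 [-0.0359  0.1041] 0.11279233148901098
[[ -0.035    0.0102  -0.0005  65.       5.1082]
 [ -0.025    0.0017   0.0042 102.       4.736 ]
 [ -0.015    0.002   -0.0063 114.       6.0707]
 [ -0.005    0.0019  -0.0069 122.       5.3883]
 [  0.005    0.0019  -0.0066 117.       5.5861]
 [  0.015    0.0015  -0.0059 127.       4.7286]
 [  0.025   -0.0007   0.0003  92.       1.7467]
 [  0.035   -0.0006   0.0004 116.       0.7517]
 [  0.045   -0.0008   0.0005 108.       0.7533]
 [  0.055   -0.0002  -0.0003 110.       0.8718]
 [  0.065   -0.0004   0.0001  97.       1.059 ]
 [  0.075   -0.0009   0.0009  96.       0.6748]
 [  0.085   -0.001    0.0007  93.       0.6159]
 [  0.095   -0.0006   0.0007  94.       0.7661]
 [  0.105   -0.001    0.0008  49.       2.0617]]
```

```bash
cat >> h.py <<'E'
az,sl=np.radians(24.5),np.radians(15)
n=np.array([-np.sin(sl)*np.cos(az),-np.sin(sl)*np.sin(az),np.cos(sl)])
_x=np.array([np.cos(sl)*np.cos(az),np.cos(sl)*np.sin(az),np.sin(sl)])
RT=R.from_matrix(np.c_[_x,np.cross(-n,_x),-n])*R.from_euler('y',0.4,degrees=True)
SPOT=np.array([.542,-.167,.0497]);OFF=np.array([-.0014,.0003,.1035])
def goal(h): return SPOT+n*h-RT.apply(OFF)
E
python3 -c "
from h import *
togo(goal(.04),RT)"
```

```text
t 9.85 pos [0.4452 0.0256 0.2598] rpy [-1.7993e+02  1.3000e-01  2.4400e+01] F [ 0.2  0.2 -1.2] op 0.0208
shift [-0.0278  0.2152  0.0711] turn [-0.05 15.53 -0.11]
```

```bash
python3 -m crank '[[[0,0.04,0],[0,3,0]],[[-0.01,0.08,0],[0,6,0]],[[-0.015,0.12,0],[0,9,0]],[[-0.02,0.16,0.02],[0,12,0]],[[-0.028,0.19,0.04],[0,15.5,0]],[[-0.028,0.215,0.06],[0,15.5,0]],[[-0.028,0.215,0.071],[0,15.5,0]],[[-0.028,0.215,0.071],[0,15.5,0]],[[-0.028,0.215,0.071],[0,15.5,0]],[[-0.028,0.215,0.071],[0,15.5,0]],[[-0.028,0.215,0.071],[0,15.5,0]]]'
python3 - <<'E'
from h import *
from station import optics
togo(goal(.012),RT)
w=optics.camera("wrist");cv2.imwrite("pics/w6.png",w["image"][:,:,::-1]);np.savez("pics/w6.npz",**w)
E
```

```text
t: 10.95
position: [0.5092, -0.1811, 0.1908]
orientation: [179.9, -15.5, 24.5]
contact_force: [-0.1, 0.4, -0.8]
opening: 0.0207
grip_force: 44.4
t 10.95 pos [ 0.5092 -0.1811  0.1908] rpy [179.94 -15.54  24.48] F [-0.1  0.4 -0.8] op 0.0207
shift [-0.0016  0.0005  0.03  ] turn [ 0.07 -0.14 -0.02]
```

View pics/w6.png

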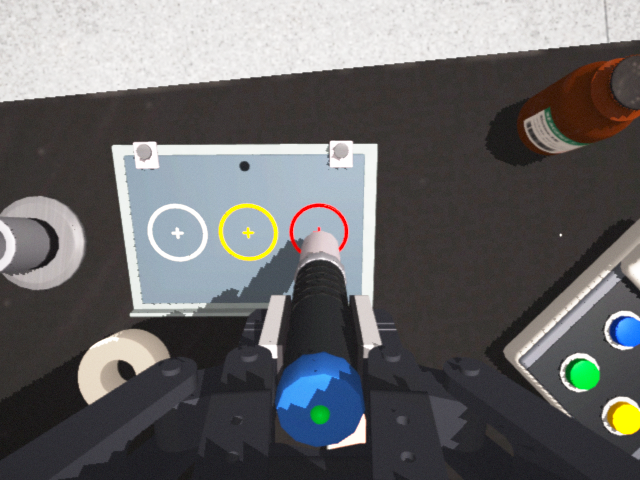

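The wrist view shows the foot just below the red ring, ring centre about (319,232); white (178,233) and yellow (248,233) are to the left. I'll measure the spot and panel normal in tool axes.

Run:
```python
from h import *
np.set_printoptions(precision=4,suppress=True)
w=dict(np.load("pics/w6.npz"));T=R.from_euler('xyz',[179.95,-15.5,24.48],degrees=True);p=np.array([.5092,-.1811,.1908])
poly=np.array([[130,170],[355,170],[350,205],[285,215],[280,260],[270,290],[145,290]],np.float32)
P=np.array([at_d(w,(u,v),0) for u in range(130,356,2) for v in range(170,290,2) if w["depth"][v,u]>0 and cv2.pointPolygonTest(poly,(u,v),False)>0])
for _ in range(3):
    c=P.mean(0);nn=np.linalg.svd(P-c,full_matrices=False)[2][2];nn*=np.sign(nn[2]);r=(P-c)@nn;P=P[abs(r)<.002]
print("n",nn,"nominal",n,"std",r.std(),"slope",np.degrees(np.arccos(nn[2])),"az",np.degrees(np.arctan2(-nn[1],-nn[0])))
print("n in tool",T.inv().apply(nn),"vs probe axis")
hsv=cv2.cvtColor(w["image"],cv2.COLOR_RGB2HSV);x0,y0,x1,y1=280,195,360,270
m=cv2.inRange(hsv[y0:y1,x0:x1],np.array((0,150,100)),np.array((6,255,255)))|cv2.inRange(hsv[y0:y1,x0:x1],np.array((174,150,100)),np.array((180,255,255)))
pts=cv2.findNonZero(m).reshape(-1,2)+[x0,y0]
X=[]
for q in pts:
    d=ray(w,q);X.append(w["position"]+d*((c-w["position"])@nn)/(d@nn))
X=np.array(X);L=T.inv().apply(X-p)
from scipy.optimize import least_squares
f=least_squares(lambda a:np.hypot(L[:,0]-a[0],L[:,1]-a[1])-.018,L.mean(0)[:2],loss="soft_l1",f_scale=.001)
zz=np.median(L[:,2]);print("spot in tool",f.x,zz,"rms",np.median(abs(f.fun)),"world",p+T.apply([*f.x,zz]))
print("gap tip->foot", zz-.1035)
```

```text
n [-0.2337 -0.1075  0.9663] nominal [-0.2355 -0.1073  0.9659] std 0.0006737508345397696 slope 14.907690080077314 az 24.705667408373973
n in tool [ 0.0103  0.0019 -0.9999] vs probe axis
spot in tool [-0.0038 -0.0002] 0.14499968812823633 rms 0.0005844310392686732 world [ 0.5411 -0.1665  0.0501]
gap tip->foot 0.04149968812823633
```

```bash
python3 -m crank '[[[-0.002,-0.0005,0.010],[0,0,0]],[[-0.002,-0.0005,0.022],[0,0,0]],[[-0.002,-0.0005,0.030],[0,0,0]],[[-0.002,-0.0005,0.034],[0,0,0]],[[-0.002,-0.0005,0.036],[0,0,0]],[[-0.002,-0.0005,0.037],[0,0,0]],[[-0.002,-0.0005,0.037],[0,0,0]],[[-0.002,-0.0005,0.037],[0,0,0]]]'; python3 -c "
from h import *
togo(goal(0),RT)"
```

```text
t: 11.8
position: [0.516, -0.178, 0.154]
orientation: [180.0, -15.5, 24.4]
contact_force: [-2.1, 0.5, 1.2]
opening: 0.0209
grip_force: 44.7
t 11.8 pos [ 0.516 -0.178  0.154] rpy [179.99 -15.51  24.4 ] F [-2.1  0.5  1.2] op 0.0209
shift [0.0009 0.0005 0.0046] turn [ 0.03 -0.11 -0.09]
```

```bash
python3 -m crank '[[[0,0,0.002],[0,0,0]],[[0,0,0.002],[0,0,0]],[[0,0,0.002],[0,0,0]]]'|sed -n '2p;4p'; python3 -m crank '[[[0,0,0.001],[0,0,0]],[[0,0,0.001],[0,0,0]],[[0,0,0.001],[0,0,0]]]'|sed -n '2p;4p';  python3 -m crank '[[[0,0,0.001],[0,0,0]],[[0,0,0.001],[0,0,0]],[[0,0,0.001],[0,0,0]]]'|sed -n '2p;4p'
```

```text
position: [0.5166, -0.1778, 0.152]
contact_force: [-1.8, 1.3, 1.9]
position: [0.5168, -0.1777, 0.1509]
contact_force: [-1.1, 0.0, 1.6]
position: [0.5171, -0.1776, 0.15]
contact_force: [-2.0, -0.3, 2.5]
```

```bash
python3 -m crank '[[[0,0,0.0005],[0,0,0]],[[0,0,0.0005],[0,0,0]],[[0,0,0.0005],[0,0,0]]]'|sed -n '2p;4p'; python3 -m crank '[[[0,0,0.0005],[0,0,0]],[[0,0,0.0005],[0,0,0]],[[0,0,0.0005],[0,0,0]]]'|sed -n '2p;4p'
```

```text
position: [0.5173, -0.1776, 0.1498]
contact_force: [-3.1, 0.1, 6.1]
position: [0.5174, -0.1776, 0.1498]
contact_force: [-6.3, 0.1, 12.0]
```

```bash
python3 -m crank '[[[0,0,-0.0004],[0,0,0]],[[0,0,-0.0004],[0,0,0]],[[0,0,-0.0004],[0,0,0]],[[0,0,-0.0004],[0,0,0]],[[0,0,-0.0004],[0,0,0]]]'
python3 - <<'E'
from h import *
from station import optics,env
from scipy.optimize import least_squares
np.set_printoptions(precision=4,suppress=True)
S=env.state();T=R.from_euler('xyz',S["orientation"],degrees=True);p=S["position"]
w=optics.camera("wrist");s=optics.camera("side")
U=[(u,v) for v in range(215,460) for u in range(270,370) if w["depth"][v,u]>0]
Q=T.inv().apply(np.array([w["position"]+ray(w,q)*w["depth"][q[1],q[0]] for q in U])-p);Q=Q[np.hypot(Q[:,0],Q[:,1])<.016]
for z in (.025,.035,.07,.08,.09):
    q=Q[(Q[:,2]>z)&(Q[:,2]<z+.01)];r=.011 if z<.05 else .0105
    print(z,least_squares(lambda c:np.hypot(q[:,0]-c[0],q[:,1]-c[1])-r,[0,0],loss="soft_l1",f_scale=.0005).x)
print("foot est world",p+T.apply([-.0014,.0003,.1035]))
print(S["contact_force"],env.state()["contact_force"])
a=cv2.resize(w["image"][180:300,250:390,::-1],(400,343),interpolation=cv2.INTER_CUBIC)
b=cv2.convertScaleAbs(cv2.resize(s["image"][190:310,260:400,::-1],(400,343),interpolation=cv2.INTER_CUBIC),alpha=1.8)
cv2.imwrite("pics/f7.png",np.hstack([a,b]))
E
```

```text
t: 13.8
position: [0.5173, -0.1776, 0.1498]
orientation: [180.0, -15.5, 24.4]
contact_force: [-4.1, 0.5, 8.1]
opening: 0.0211
grip_force: 45.3
0.025 [-0.0012  0.0004]
0.035 [-0.0013  0.0004]
0.07 [-0.0018  0.0003]
0.08 [-0.0018  0.0003]
0.09 [-0.0019  0.0003]
foot est world [ 0.5415 -0.167   0.0497]
[-4.1065  0.4758  8.0515] [-4.2168 -0.2987  9.0253]
```

View pics/f7.png

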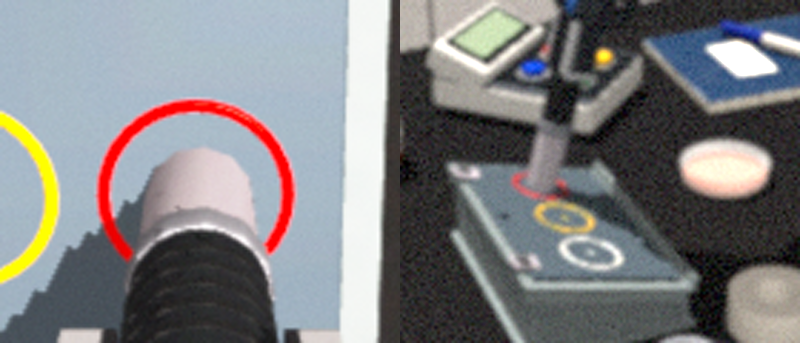

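The foot sits centred inside the red ring (left crop, ring centre ~(196,200)), and the side crop shows it on the panel. Its axis matches the panel normal within about 0.1°. I'll ease the push slightly and hand in.

```bash
python3 -m crank '[[[0,0,-0.0002],[0,0,0]],[[0,0,-0.0002],[0,0,0]],[[0,0,-0.0002],[0,0,0]],[[0,0,-0.0002],[0,0,0]]]' && python3 -c "
from station import order
print(order.job_done())"
```

```text
t: 14.3
position: [0.5172, -0.1776, 0.1498]
orientation: [180.0, -15.5, 24.4]
contact_force: [-3.9, -0.4, 6.4]
opening: 0.021
grip_force: 45.2
the job is handed in; nothing more can be done
None
```

The job is handed in at 14.3 s: green, yellow and blue were each pressed to the stop in that order with red left alone, and the probe is held square inside the red ring, its foot on the coating at roughly 7–8 N; the roll, dish and bottle were not touched.

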